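Index the mitre guide to the red mark

TASK

Set the mitre guide on the bench for the next cut: pull its spring index ring up out of the middle notch, swing the blue arm round to the notch marked by the red button, and let the ring go so that the pin drops fully home in that notch. Leave the other things on the bench where they are.

Things in the scene. Friction and masses are not known exactly. Their poses are not given: they have to be found in the camera images.
- mitre_guide: Mitre guide fixed to the bench: dark steel plate 240 (x) x 270 (y) x 12 mm; origin at the centre of its underside. The arm's pivot is at x = +90 mm, y = 0. An aluminium arc about the pivot, 34 mm wide, top 30 mm above the bench, has five 14 mm wide notches, 25 degrees (0.436 rad) apart on a circle of 140 mm radius, the middle one at x = -50 mm, y = 0.
- swing_arm (a joint): Angle of the blue arm about its vertical pivot, rad: 0 in the middle notch, where it starts (0.015 of play); positive anticlockwise from above. Notches at 0, +-0.436, +-0.873; stops at +-1.0. Light friction, 0.12 N m. It cannot turn while the pin is in a notch.
- index_ring (a joint): How far ring and pin are pulled up, m: 0 home in a notch, at most 0.022. The pin, 10 mm thick with a round end, clears the notch at 0.014 (lift 0.016 to 0.020). A spring pulls it down with 3.5 N at 0, 9 N at 0.022, so let go over a notch it drops home by itself; let go between notches it rests on the arc at 0.014.
- swing_pivot (a point): On the arm's pivot axis, 50 mm above the bench. Carried by the arm, so its own x axis points from the ring towards the pivot.
- ring_top (a point): Middle of the top bar of the black upright pull ring, 118 mm above the bench when home, 140 mm from the pivot axis; moves with it. Ring 52 mm outside, 28 mm inside, of 12 mm round bar, in the upright plane along the arm: pinch it across its 12 mm. Axes: x along the arm to the pivot, y through the ring's thickness, z up. Below it a steel plunger body, 30 mm across, tops out 66 mm above the bench.
- fence (a point): Middle of the top edge of the aluminium fence on the arm, 80 mm above the bench, 34 mm beyond the pivot as seen from the ring; the fence is 180 mm long across the arm, 14 mm thick, and turns with the arm.
- pointer_tip (a point): Tip of the white pointer at the free end of the blue arm, 171 mm from the pivot axis, 38 mm above the bench.
- red_mark: Red button, 20 mm across, 9 mm high, fixed on the base plate outside the wanted notch, which is the next one to one side of the middle (the side differs): 184 mm from the pivot axis, at +0.436 or -0.436 rad of the arm. Origin at the centre of its underside, 12 mm above the bench.
- white_mark: White button of the same shape, outside the next notch on the other side of the middle: not wanted.
- offcut: Loose piece of reddish timber, 63x180x46 mm, at the right; to be left alone. Origin under its centre.
- pliers: Loose pliers with red handles, 60x173x13 mm, at the left; to be left alone.
- masking_tape: Loose roll of cream masking tape, 96 mm across, 25 mm high, at the left; to be left alone.
- nail_tin: Loose open tin of nails, 77 mm across, 36 mm high, at the left; to be left alone.

How it is judged:
On the way, in this order (a step that is already met when the one before it is completed fails the run):
1. the index ring is pulled up at least 10 mm while the arm is still at the middle notch (value of joint index_ring above 0.01 m and value of joint swing_arm between -0.15 and 0.15 rad), for 0.05 s.
2. the arm points at the red mark with the pin home in that notch (horizontal distance between pointer_tip and red_mark below 0.022 m and value of joint index_ring below 0.003 m), for 0.1 s.
At the end, for the whole second after the job is handed in: The pointer's tip is within 22 mm (seen from above) of the red button's centre (13 mm when in its notch), the index ring is down to within 3 mm of fully home, and the arm is at rest (all of step 2 and velocity of joint swing_arm between -0.05 and 0.05 rad/s); the robot touches nothing.
It fails at once if a bystander (timber, pliers, tape roll or nail tin) is moved by more than 30 mm (distance of any of offcut, pliers, masking_tape, nail_tin from where it was at the start of the episode above 0.03 m).
It also fails if it takes over 32 s, if anything falls off the work surface, if the arm or the gripper's body presses on something with over 40 N, if the wrist force passes 120 N, or if a joint passes its speed limit or range.

ROBOT

A 6-joint arm with a two-finger parallel gripper is mounted at the origin on a cart in front of the work surface, level with it; the furniture and walls round the work are solid. World frame = base frame: x ahead of the robot, y to its left, z up, the work surface at z = 0. Lengths are in m, angles in rad, forces in N, time in s.
With the tool pointing down it reaches from about 0.35 to 0.925 m from the base axis. Payload 6.4 kg.
Tool frame: the origin (TCP) lies midway between the tips of the shut fingers; the grasp point (between the pads) lies 19 mm behind it; z points along the fingers, y is the line along which they close (so a half turn about z gives the same grasp; the last joint's range is limited). The gripper opens to 85 mm and grips with 20 to 120 N. Pads are 22 mm wide; open, the fingers measure 114 mm over their backs; the gripper's body (76 mm by 85 mm) begins 54 mm behind the grasp point. The pads swing forward as they close: fully open they stand 13 mm farther back than shut.
Start: joints at [-1.299, 0.245, 1.558, -0, 1.339, -0.174], TCP at [0.28, -0.586, 0.231] pointing down, gripper open.
Joint ranges: [-3.13, 3.13], [-1.02, 2.26], [0.13, 2.54], [-0.95, 4.09], [0.21, 2.88], [-2.74, 2.74]. Speed limits (rad/s): [2.57, 2.57, 3.14, 3.14, 3.14, 3.14].

INTERFACE

Orientations are given as a unit quaternion [x, y, z, w].
In Python, from bench import monitor, read_camera, calibration, robot, search_frame, place_of gives the robot as it stands.
- The arm moves only by the tool servo_tool, never from a script. Its argument "deltas" is a list of rows, each a list of 3 entries, a list of its own where there are three numbers: the turn, a rotation vector about the tool's x, y, z in rad, then the shift along the tool's x, y, z in cm, then the closure, from 0 (fully open) to 1 (shut). A call has 1 to 12 rows; each row is the pose to reach, as a shift and turn from the pose commanded when the call began, along the tool's axes at that moment; what a row does not reach only later rows make up. A row lasts 1/12 s, in which the tool goes at most 41.7 mm and 7.16 degrees, less where a joint would pass 70% of its speed; a pose out of reach is approached as far as the arm can. A call with a gripper value outside its range is refused whole. The fingers move at their own pace and stop on an object; "squeeze" is the grip in N (left out, the last holds). Time passes only in rows, so rows that repeat a pose let the fingers close. It gives the time, the measured TCP pose, the force, the opening and the grip force at its end, in the units of the state.
- monitor.get_obs(): the state, without advancing time (a new reading comes with each control period).
- read_camera(name): name is "scene" or "side" or "wrist"; returns the picture (420x560x3 uint8, red, green, blue); there is no depth.
- calibration(name): a dict with "K" (3x3 intrinsics, pixels), "R" (3x3) and "t" (3): a world point X has camera coordinates R X + t; the wrist camera has in their place "hand_eye" (4x4, takes a point from camera to tool coordinates, whose origin is the TCP and whose axes are the flange's). Camera axes: x right, y down, z forward; pixel columns grow to the right and rows downward; lengths in m; the calibration is good to about 2 mm. A picture is of the moment at which its call begins: read the wrist's pose just before it. calibration takes no time and is no camera call.
- robot.finish_job(): hands the job in; it is judged then, once.
Trained networks look in the newest picture that a camera, given by its name, has taken for a name from the list of things; names that differ only in an ending like _2 or _b are one class to them, and where a whole thing is asked for, a point or a joint stands for the part that bears it (a point fixed in the world has none). Each returns a list of dicts, best first, with "p" (0 to 1); they miss things now and then, are a little off and sometimes report something else, mostly with a low value. They report only what shows in the picture. A call takes as long as a camera call.
- search_frame(camera, label): "point" ([column, row] in pixels, amid what is visible of it).
- place_of(camera, label): "point" ([column, row] in pixels: a listed point, or the origin of a listed thing).
The state is a dict: "time": time; "joint_positions": joint angles; "dq": joint speeds; "joint_torque": joint torques, N m; "ee_pos": TCP position; "orientation": TCP orientation; "ft_force": force on the tool from outside, world axes, zero at the start; "moment": the same for the moment, N m; "grip_width": finger opening in m; "finger_force": force on a finger pad.
Only numpy, scipy, OpenCV 4.12 (cv2) and the standard library are available. Lean on these libraries where they do the work, as an engineer would, in place of code of your own. Each camera call takes 0.05 s, during which the arm holds its last target. There are 200 camera calls.

## Working session

There is one attempt and no reset: what is moved stays moved. The work goes in short steps, Python scripts to look and compute and a tool call to move; the robot and the scene stay as the last step left them, time stands still between calls to the robot, and variables do not carry over. Pictures are saved under pics/ and viewed, at most 10 in all, crops included, and the job is handed in when it is done.

Besides the shell and the picture viewer there is one more tool, called after ">>>" as name(argument=value, ...), one argument or row to a line, values as JSON. servo_tool: Moves the arm, as the interface text tells. Its arguments: {"type":"object","properties":{"deltas":{"type":"array"},"squeeze":{"type":"number"}},"required":["deltas"]}

```bash
mkdir -p pics
cat > h.py <<'E'
import numpy as np, cv2
from scipy.spatial.transform import Rotation as Ro
from bench import monitor, read_camera, calibration, robot, search_frame, place_of
def snap(c,fn=None):
    im=read_camera(c)
    if fn: cv2.imwrite('pics/'+fn,im[:,:,::-1])
    return im
def P(c):
    k=calibration(c)
    if 'R' in k: R,t=np.array(k['R']),np.array(k['t'])
    else:
        o=monitor.get_obs(); T=np.eye(4);T[:3,:3]=Ro.from_quat(o['orientation']).as_matrix();T[:3,3]=o['ee_pos']
        M=np.linalg.inv(T@np.array(k['hand_eye']));R,t=M[:3,:3],M[:3,3]
    return np.array(k['K'])@np.c_[R,t]
def onz(Pm,uv,z):
    A=np.c_[Pm[:,0],Pm[:,1],-np.r_[uv,1]]
    return np.linalg.solve(A,-(Pm[:,2]*z+Pm[:,3]))[:2]
def tri(P1,u1,P2,u2):
    X=cv2.triangulatePoints(P1,P2,np.array(u1,float),np.array(u2,float))[:,0];return X[:3]/X[3]
E
python3 - <<'E'
from h import *
o=monitor.get_obs();print(o['time'],o['ee_pos'],o['orientation'])
for c in('scene','side'):snap(c,c+'0.png')
Z=dict(ring_top=.118,swing_pivot=.05,pointer_tip=.038,red_mark=.012,white_mark=.012,fence=.08,mitre_guide=0)
for l,z in Z.items():
    b={}
    for c in('scene','side'):
        r=place_of(c,l)
        if r:
            b[c]=r[0]['point'];print(l,c,round(r[0]['p'],2),np.round(b[c]),np.round(onz(P(c),b[c],z),3))
    if len(b)==2:print('   tri',np.round(tri(P('scene'),b['scene'],P('side'),b['side']),3))
E
```

```text
0.0 [ 0.28013208 -0.58591228  0.23017452] [ 9.75258946e-01  2.21063460e-01 -5.39923817e-05 -9.65270907e-04]
ring_top scene 0.47 [294. 213.] [0.513 0.075]
ring_top side 0.44 [299. 202.] [0.497 0.071]
   tri [0.496 0.093 0.13 ]
swing_pivot scene 0.79 [264. 212.] [0.649 0.064]
swing_pivot side 0.88 [250. 220.] [0.651 0.074]
   tri [0.655 0.059 0.044]
pointer_tip scene 0.68 [303. 239.] [0.479 0.071]
pointer_tip side 0.59 [308. 226.] [0.467 0.073]
   tri [0.468 0.083 0.045]
red_mark scene 0.43 [293. 214.] [ 0.613 -0.037]
red_mark side 0.38 [306. 225.] [0.483 0.002]
   tri [0.489 0.095 0.083]
white_mark scene 0.5 [284. 258.] [0.48  0.153]
white_mark side 0.36 [302. 248.] [0.476 0.176]
   tri [0.481 0.15  0.002]
fence scene 0.82 [260. 201.] [0.673 0.06 ]
fence side 0.76 [240. 205.] [0.692 0.024]
   tri [0.681 0.055 0.086]
mitre_guide scene 0.78 [279. 236.] [0.574 0.073]
mitre_guide side 0.82 [279. 236.] [0.561 0.073]
   tri [0.561 0.087 0.009]
```

```bash
python3 -c "
import cv2,numpy as np
a=cv2.imread('pics/scene0.png');b=cv2.imread('pics/side0.png')
cv2.imwrite('pics/both0.png',cv2.resize(np.hstack([a,b]),(800,300)))"
```

```text
(no output)
```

View pics/scene0.png

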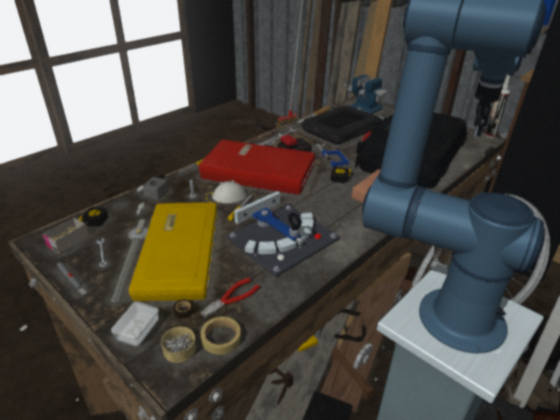

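View pics/side0.png

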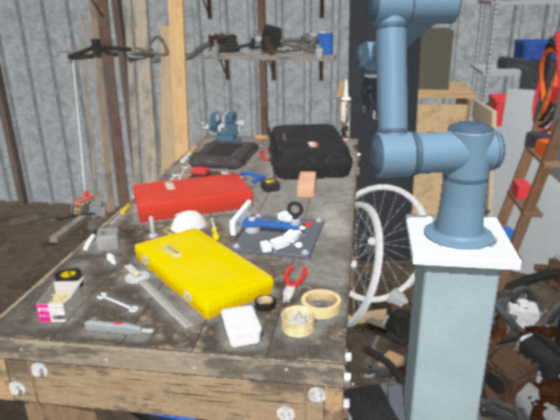

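The scene camera shows the red button at about (319,236), on the robot's right, and the white one at (281,258). The black ring is at about (294,218), or (295,208) in the side view. I'll move the wrist camera over the guide.

>>> servo_tool(
  deltas=[
    [[0,0,0.04],[3,-2.9,-1],0],
    [[0,0,0.08],[6,-5.8,-2],0],
    [[0,0,0.12],[9,-8.7,-3],0],
    [[0,0,0.16],[12,-11.6,-4],0],
    [[0,0,0.2],[15,-14.5,-5],0],
    [[0,0,0.23],[18,-17.4,-6],0],
    [[0,0,0.26],[21,-20.3,-7],0],
    [[0,0,0.29],[24,-23.2,-8],0],
    [[0,0,0.32],[27,-26.1,-9],0],
    [[0,0,0.35],[30,-29,-10],0],
    [[0,0,0.38],[33,-31.9,-11],0],
    [[0,0,0.41],[36,-34.8,-12],0],
  ],
)

```text
time: 1.8
ee_pos: [0.4502, -0.1289, 0.3487]
orientation: [1.0, 0.017, 0.001, 0.0]
ft_force: [0.0, -1.2, 0.1]
grip_width: 0.0851
finger_force: 0.0
```

Run:
```python
from h import *
o=monitor.get_obs();print(o['time'],o['ee_pos'],o['orientation'],np.array(o['joint_positions']).round(2))
k=calibration('wrist');print(np.round(k['hand_eye'],3),np.round(k['K'],0))
for p in [(.65,.066,.05),(.51,.08,.118),(.48,.15,.012)]:
    q=P('wrist')@np.r_[p,1];print(q[:2]/q[2],q[2])
print('red scene',onz(P('scene'),(319,236),.021))
```

```text
1.8 [ 0.45018261 -0.12888601  0.34868963] [9.99855528e-01 1.69873443e-02 5.15131990e-04 2.95581463e-04] [-0.52 -0.27  1.86  0.    1.55  1.02]
[[ 0.    -0.958 -0.286  0.072]
 [ 1.     0.    -0.001  0.001]
 [ 0.001 -0.286  0.958 -0.142]
 [ 0.     0.     0.     1.   ]] [[334.   0. 279.]
 [  0. 334. 202.]
 [  0.   0.   1.]]
[114.95403482 -19.36164528] 0.38435800311266244
[ 85.90609393 107.35346491] 0.35898504436882556
[ 80.40435089 126.81310687] 0.4684535211042584
red scene [0.46569763 0.0075669 ]
```

>>> servo_tool(
  deltas=[
    [[0,0,0.02],[2,-3.5,0],0],
    [[0,0,0.03],[4,-7,0],0],
    [[0,0,0.03],[6,-10.5,0],0],
    [[0,0,0.03],[8,-14,0],0],
    [[0,0,0.03],[10,-17.5,0],0],
    [[0,0,0.03],[11.5,-20.5,0],0],
    [[0,0,0.03],[11.5,-20.5,0],0],
    [[0,0,0.03],[11.5,-20.5,0],0],
  ],
)

```text
time: 2.47
ee_pos: [0.5577, 0.0795, 0.3475]
orientation: [1.0, 0.004, -0.0, 0.0]
ft_force: [-0.3, 0.3, -1.2]
grip_width: 0.0857
finger_force: 0.0
```

```bash
cat > m.py <<'E'
from h import *
import sys
o=monitor.get_obs();print(o['time'],o['ee_pos'],o['orientation'],np.array(o['joint_positions']).round(2))
Pm=P('wrist');snap('wrist',sys.argv[1])
Z=dict(ring_top=.118,swing_pivot=.05,pointer_tip=.038,red_mark=.012,white_mark=.012,fence=.08,mitre_guide=0)
for l,z in Z.items():
    for r in place_of('wrist',l)[:2]:
        print(l,round(r['p'],2),np.round(r['point']),np.round(onz(Pm,r['point'],z),4))
np.save(sys.argv[1]+'.npy',Pm)
E
python3 m.py w1.png
```

```text
2.4667 [0.55772868 0.07954808 0.34750153] [ 9.99990326e-01  4.38255590e-03 -3.55663880e-04  1.18032901e-04] [-0.06 -0.03  1.65 -0.    1.53  1.5 ]
swing_pivot 0.8 [292.  91.] [0.6436 0.0634]
pointer_tip 0.96 [275. 216.] [0.4744 0.084 ]
red_mark 0.54 [326. 211.] [0.4736 0.0077]
white_mark 0.59 [224. 207.] [0.4785 0.1598]
fence 0.95 [293.  61.] [0.6747 0.0641]
mitre_guide 0.93 [280. 155.] [0.5554 0.077 ]
```

View pics/w1.png

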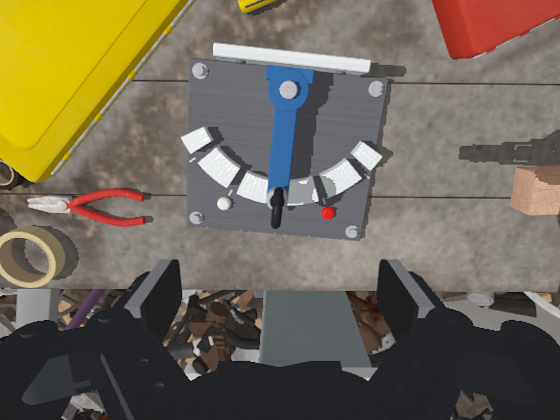

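The wrist picture shows the pivot at (289,89), the ring seen edge-on around (277,208), the red button at (328,213) and the white one at (224,204). Next I'll fit the guide pose.

```bash
cat > fit.py <<'E'
from h import *
from scipy.optimize import least_squares
def pts(q):
    x,y,a=q;u=lambda t,r,z:np.array([x-r*np.cos(a+t),y-r*np.sin(a+t),z])
    return dict(piv=u(0,0,.05),tip=u(0,.171,.038),red=u(.436,.184,.021),white=u(-.436,.184,.021),fence=u(0,-.034,.08),ring=u(0,.14,.118),ringo=u(0,.166,.092),ringi=u(0,.114,.092))
def proj(Pm,X):
    q=Pm@np.r_[X,1];return q[:2]/q[2]
def fit(Pm,ob):
    f=lambda q:np.concatenate([proj(Pm,pts(q)[k])-v for k,v in ob.items()])
    r=least_squares(f,[.65,.07,0],loss='soft_l1');return r.x,f(r.x)
E
python3 - <<'E'
from fit import *
Pm=np.load('w1.png.npy')
ob=dict(piv=(290,90.5),tip=(275,216),red=(328,213),white=(224,204),fence=(293,61))
q,res=fit(Pm,ob);print(q.round(4),res.round(1))
for k,v in pts(q).items():print(k,v.round(3),proj(Pm,v).round(0),proj(P('scene'),v).round(0),proj(P('side'),v).round(0))
E
```

```text
[ 0.6437  0.0667 -0.0951] [-0.7  0.   0.6  0.1  0.1  1.9 -0.6  0.4  0.5 -2.8]
piv [0.644 0.067 0.05 ] [289.  91.] [265. 213.] [253. 219.]
tip [0.473 0.083 0.038] [276. 216.] [301. 241.] [306. 228.]
red [0.47  0.005 0.021] [328. 215.] [318. 235.] [309. 223.]
white [0.485 0.16  0.021] [223. 204.] [281. 256.] [299. 243.]
fence [0.677 0.063 0.08 ] [293.  58.] [258. 201.] [242. 210.]
ring [0.504 0.08  0.118] [278. 214.] [295. 215.] [296. 203.]
ringo [0.478 0.082 0.092] [276. 226.] [301. 226.] [304. 211.]
ringi [0.53  0.077 0.092] [280. 187.] [289. 218.] [288. 210.]
```

>>> servo_tool(
  deltas=[
    [[0,0,0.03],[-1.2,0,3],0],
    [[0,0,0.06],[-2.4,0,6],0],
    [[0,0,0.09],[-3.6,-0.1,9],0],
    [[0,0,0.104],[-4.8,-0.1,12],0],
    [[0,0,0.104],[-5.4,-0.1,13],0],
    [[0,0,0.104],[-5.4,-0.1,13],0],
    [[0,0,0.104],[-5.4,-0.1,13],0],
  ],
)

```text
time: 3.45
ee_pos: [0.5043, 0.0786, 0.219]
orientation: [0.999, -0.049, 0.001, 0.0]
ft_force: [0.2, 0.4, 0.5]
grip_width: 0.0854
finger_force: 0.0
```

```bash
python3 m.py w2.png
python3 - <<'E'
from fit import *
Pm=np.load('w2.png.npy')
for k,v in pts([.6437,.0667,-.0951]).items():print(k,v.round(3),proj(Pm,v).round(0))
E
```

```text
3.45 [0.50425615 0.07856707 0.2189747 ] [ 9.98791144e-01 -4.91490346e-02  7.89327626e-04  2.98648978e-06] [-0.07 -0.08  1.92  0.    1.29  1.6 ]
ring_top 0.74 [273. 199.] [0.5067 0.0819]
swing_pivot 0.71 [272.  18.] [0.644  0.0697]
pointer_tip 0.85 [277. 209.] [0.4724 0.0828]
red_mark 0.63 [349. 197.] [0.471  0.0042]
white_mark 0.69 [207. 198.] [0.4846 0.158 ]
mitre_guide 0.83 [277. 123.] [0.5557 0.0752]
piv [0.644 0.067 0.05 ] [276.  18.]
tip [0.473 0.083 0.038] [277. 208.]
red [0.47  0.005 0.021] [350. 200.]
white [0.485 0.16  0.021] [204. 200.]
fence [0.678 0.063 0.08 ] [275. -45.]
ring [0.504 0.08  0.118] [276. 201.]
ringo [0.478 0.082 0.092] [276. 222.]
ringi [0.53  0.078 0.092] [276. 162.]
```

View pics/w2.png

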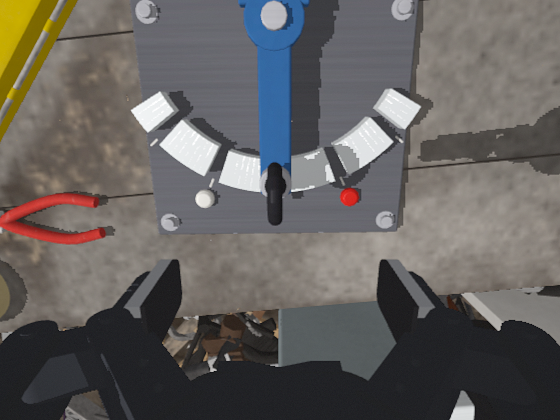

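The ring stands in line with the tool, running from (276,163) to (275,225). That matches the projected ring ends in both views, so a height of about 118 mm holds. I'll descend and grasp it.

>>> servo_tool(
  deltas=[
    [[0,0,0],[0,-0.2,2.5],0],
    [[0,0,0],[0,-0.2,5.5],0],
    [[0,0,0],[0,-0.2,8.5],0],
    [[0,0,0],[0,-0.2,11],0],
    [[0,0,0],[0,-0.2,12.5],0],
    [[0,0,0],[0,-0.2,12.5],0.3],
    [[0,0,0],[0,-0.2,12.5],0.6],
    [[0,0,0],[0,-0.2,12.5],0.8],
    [[0,0,0],[0,-0.2,12.5],1],
    [[0,0,0],[0,-0.2,12.5],1],
    [[0,0,0],[0,-0.2,12.5],1],
    [[0,0,0],[0,-0.2,12.5],1],
  ],
  squeeze=60,
)

```text
time: 4.85
ee_pos: [0.5046, 0.0809, 0.0941]
orientation: [0.999, -0.049, 0.001, -0.0]
ft_force: [-1.1, 0.1, 4.6]
grip_width: 0.0105
finger_force: 58.3
```

>>> servo_tool(
  deltas=[
    [[0,0,0],[0,0,-0.4],1],
    [[0,0,0],[0,0,-0.8],1],
    [[0,0,0],[0,0,-1.2],1],
    [[0,0,0],[0,0,-1.6],1],
    [[0,0,0],[0,0,-1.8],1],
    [[0,0,0],[0,0,-1.8],1],
    [[0,0,0],[0,0,-1.8],1],
  ],
)

```text
time: 5.43
ee_pos: [0.5044, 0.0809, 0.1105]
orientation: [0.999, -0.049, 0.001, -0.0]
ft_force: [6.9, 1.4, -7.1]
grip_width: 0.0105
finger_force: 58.3
```

```bash
python3 m.py w3.png
python3 - <<'E'
from h import *
Pm=np.load('w3.png.npy'); o=monitor.get_obs();print(o['ft_force'],o['grip_width'])
# deltas for swing: rows at angles
R=Ro.from_quat(o['orientation']).as_matrix();p=np.array(o['ee_pos']);c=np.array([.6437,.0667])
d=p[:2]-c;print('r',np.hypot(*d),np.arctan2(-d[1],-d[0]))
for f in np.linspace(.0,.436,12)[1:]:
    Rz=Ro.from_euler('z',f).as_matrix();w=np.r_[Rz[:2,:2]@d-d,0]
    print(round(f,3),(R.T@w*100).round(2))
E
```

```text
5.4333 [0.50438824 0.0808915  0.11050429] [ 9.98799530e-01 -4.89687424e-02  1.24116033e-03 -1.40254746e-04] [-0.06  0.07  2.    0.    1.08  1.61]
ring_top 0.81 [280. 285.] [0.4964 0.0802]
red_mark 0.72 [380. 230.] [0.4741 0.0043]
white_mark 0.89 [181. 237.] [0.4839 0.1587]
mitre_guide 0.89 [278. 130.] [0.5564 0.0757]
[ 6.20309407  0.81284046 -8.50395554] 0.010537049883948999
r 0.14003782894857192 -0.10145708926586407
0.04 [ 0.01  0.55 -0.  ]
0.079 [ 0.04  1.11 -0.  ]
0.119 [ 0.09  1.66 -0.  ]
0.159 [ 0.17  2.21 -0.  ]
0.198 [ 0.26  2.76 -0.  ]
0.238 [ 0.38  3.3  -0.  ]
0.277 [ 0.52  3.84 -0.  ]
0.317 [ 0.68  4.37 -0.  ]
0.357 [ 0.86  4.89 -0.  ]
0.396 [1.07 5.41 0.  ]
0.436 [1.29 5.92 0.  ]
```

The lift is 16 mm at about 8 N, which agrees with the spring. Now I'll swing the arm about the pivot, with 1 mm more lift.

>>> servo_tool(
  deltas=[
    [[0,0,0],[0,0,-0.1],1],
    [[0,0,-0.04],[0.01,0.55,-0.1],1],
    [[0,0,-0.079],[0.04,1.11,-0.1],1],
    [[0,0,-0.119],[0.09,1.66,-0.1],1],
    [[0,0,-0.159],[0.17,2.21,-0.1],1],
    [[0,0,-0.198],[0.26,2.76,-0.1],1],
    [[0,0,-0.238],[0.38,3.3,-0.1],1],
    [[0,0,-0.277],[0.52,3.84,-0.1],1],
    [[0,0,-0.317],[0.68,4.37,-0.1],1],
    [[0,0,-0.357],[0.86,4.89,-0.1],1],
    [[0,0,-0.396],[1.07,5.41,-0.1],1],
    [[0,0,-0.436],[1.29,5.92,-0.1],1],
  ],
)

```text
time: 6.83
ee_pos: [0.5121, 0.0211, 0.1116]
orientation: [0.986, 0.169, 0.002, -0.001]
ft_force: [9.3, 3.9, -9.7]
grip_width: 0.0105
finger_force: 58.3
```

>>> servo_tool(
  deltas=[
    [[0,0,0],[0,0,0],1],
    [[0,0,0],[0,0,0],1],
    [[0,0,0],[0,0,0],1],
  ],
)

```text
time: 7.08
ee_pos: [0.5122, 0.021, 0.1117]
orientation: [0.986, 0.168, 0.002, -0.0]
ft_force: [9.1, 2.9, -8.7]
grip_width: 0.0103
finger_force: 58.4
```

```bash
python3 m.py w4.png
python3 - <<'E'
from h import *
o=monitor.get_obs();print(o['ft_force'],o['moment'],o['grip_width'])
d=np.array(o['ee_pos'])[:2]-[.6437,.0667];print('r',np.hypot(*d),'ang',np.arctan2(-d[1],-d[0])+.0951)
E
```

```text
7.0833 [0.51216713 0.02102317 0.11169009] [ 9.85851075e-01  1.67608147e-01  2.26258848e-03 -2.17211558e-04] [-0.18  0.07  1.99  0.    1.08  1.05]
ring_top 0.69 [277. 283.] [0.5047 0.0189]
white_mark 0.56 [ 94. 175.] [0.4863 0.1566]
mitre_guide 0.65 [232. 118.] [0.5584 0.0739]
mitre_guide 0.56 [279. 283.] [ 0.4413 -0.0046]
[ 9.80568329  2.41474063 -8.68532004] [ 0.41609784 -1.4047459   0.00488104] 0.010565407187515766
r 0.13922007509196915 ang 0.42874378896293797
```

View pics/w4.png

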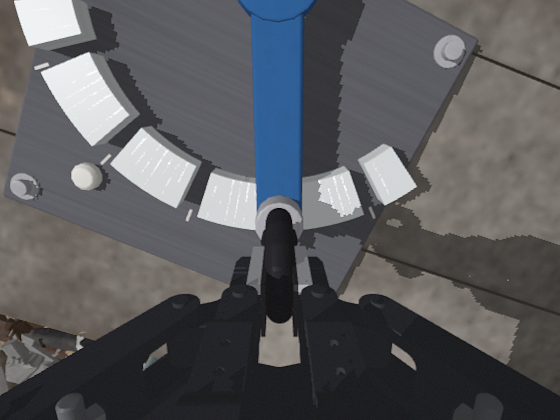

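The arm has swung by 0.435 rad, with the fixed notches now either side of it and the red button hidden under the gripper. I'll lower the ring and watch the force.

>>> servo_tool(
  deltas=[
    [[0,0,0],[0,0,0.4],1],
    [[0,0,0],[0,0,0.8],1],
    [[0,0,0],[0,0,1.2],1],
    [[0,0,0],[0,0,1.6],1],
    [[0,0,0],[0,0,1.6],1],
    [[0,0,0],[0,0,1.6],1],
  ],
)

```text
time: 7.98
ee_pos: [0.5122, 0.0211, 0.0961]
orientation: [0.986, 0.168, 0.002, -0.0]
ft_force: [6.9, 3.7, -4.3]
grip_width: 0.0103
finger_force: 58.9
```

The spring still pulls down at 4 N, so the pin is in the notch. I'll release and back off.

>>> servo_tool(
  deltas=[
    [[0,0,0],[0,0,0.1],0.8],
    [[0,0,0],[0,0,0.1],0.6],
    [[0,0,0],[0,0,0.1],0.3],
    [[0,0,0],[0,0,0.1],0],
    [[0,0,0],[0,0,0.1],0],
    [[0,0,0],[0,0,0],0],
    [[0,0,0],[0,0,-3],0],
    [[0,0,0],[0,0,-6],0],
    [[0,0,0],[0,0,-9],0],
    [[0,0,0],[0,0,-12],0],
    [[0,0,0],[0,0,-15],0],
    [[0,0,0],[0,0,-15],0],
  ],
)

```text
time: 8.98
ee_pos: [0.5141, 0.0201, 0.2533]
orientation: [0.986, 0.168, 0.006, 0.002]
ft_force: [1.0, -0.2, 1.1]
grip_width: 0.0854
finger_force: 0.0
```

```bash
python3 m.py w5.png
python3 - <<'E'
from fit import *
o=monitor.get_obs();print(o['ft_force'],o['grip_width'])
Pm=np.load('w5.png.npy');a=pts([.6437,.0667,-.0951+.436])
for k in('tip','ring','ringo','ringi'):
    print(k,a[k].round(3),'home',proj(Pm,a[k]).round(0),'up14',proj(Pm,a[k]+(np.array([0,0,.014]) if k!='tip' else 0)).round(0))
E
```

```text
8.9833 [0.51413625 0.02008783 0.25329249] [0.98574268 0.16814408 0.00585519 0.00215942] [-0.18 -0.1   1.89 -0.    1.35  1.05]
swing_pivot 0.76 [278.  30.] [0.6453 0.0659]
pointer_tip 0.57 [277. 198.] [0.4871 0.0113]
pointer_tip 0.36 [274. 192.] [0.4933 0.0162]
red_mark 0.46 [276. 205.] [0.4721 0.0067]
white_mark 0.78 [157. 153.] [0.4859 0.156 ]
white_mark 0.59 [275.  30.] [0.652  0.0706]
mitre_guide 0.7 [243. 115.] [0.558  0.0774]
[ 0.13029263 -0.36988812  0.40362964] 0.08552994297240288
tip [0.483 0.01  0.038] home [277. 203.] up14 [277. 203.]
ring [0.512 0.02  0.118] home [277. 194.] up14 [277. 198.]
ringo [0.487 0.011 0.092] home [277. 213.] up14 [277. 218.]
ringi [0.536 0.029 0.092] home [277. 159.] up14 [277. 162.]
```

View pics/w5.png

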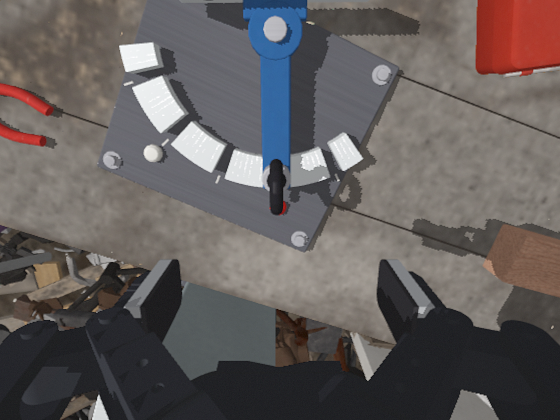

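The ring ends at about (276,158) and (277,214), which matches the home projection. The red button peeks out at (283,209), so I'll check that offset and the ring's height more closely.

Run:
```python
from fit import *
im=cv2.imread('pics/w5.png')
a=cv2.resize(im[140:240,220:340],None,fx=5,fy=5,interpolation=cv2.INTER_CUBIC)[:,:400]
b=cv2.cvtColor(snap('side','s5.png'),cv2.COLOR_RGB2BGR)
b=cv2.resize(b[175:275,230:330],None,fx=4,fy=4,interpolation=cv2.INTER_CUBIC)
cv2.imwrite('pics/c5.png',np.hstack([cv2.resize(a,(400,500)),cv2.copyMakeBorder(b,0,100,0,0,cv2.BORDER_CONSTANT)]))
Pm=np.load('w5.png.npy');q=pts([.6437,.0667,-.0951]);print('red',proj(Pm,q['red']),'white',proj(Pm,q['white']),'piv',proj(Pm,q['piv']))
for s in(0,.014):
  A=pts([.6437,.0667,-.0951+.436]);print([proj(P('side'),A[k]+[0,0,s]).round(1) for k in('ring','ringo','ringi')])
```

```text
red [277.06511291 209.24991695] white [151.08610381 153.85126314] piv [276.21695663  31.6110436 ]
[array([295.9, 195.8]), array([303.9, 202.7]), array([288. , 204.1])]
[array([295.9, 191.6]), array([303.9, 198.6]), array([287.9, 200. ])]
```

View pics/c5.png

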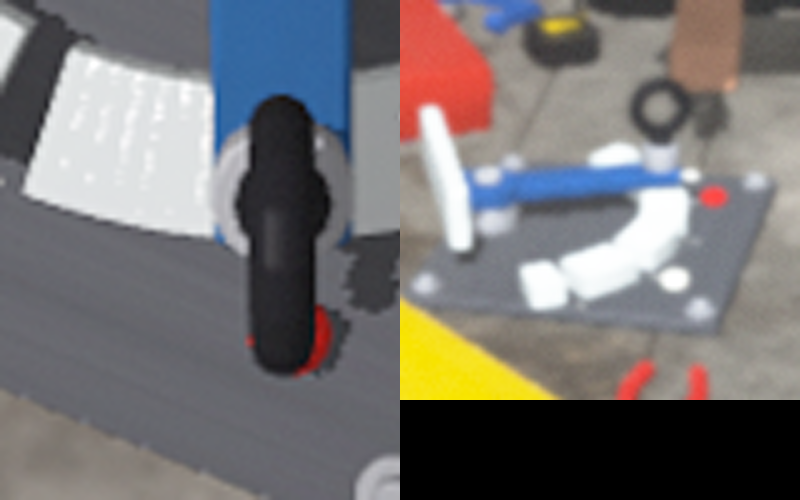

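Run:
```python
from fit import *
for f,th in(('side0.png',0),('s5.png',.436)):
    A=pts([.6437,.0667,-.0951+th]);c=(proj(P('side'),A['ringo'])+proj(P('side'),A['ringi']))/2
    g=cv2.cvtColor(cv2.imread('pics/'+f),cv2.COLOR_BGR2GRAY);x,y=int(c[0]),int(c[1])
    w=g[y-13:y+14,x-11:x+12].astype(float)
    m=(w<70);n,l,s,ce=cv2.connectedComponentsWithStats(m.astype(np.uint8));i=1+np.argmax(s[1:,4])
    print(f,c.round(1),s[i],(ce[i]+[x-11,y-13]).round(2),'diff',(ce[i]+[x-11,y-13]-c).round(2))
```

```text
side0.png [296.  210.6] [ 9  8  8 12 23] [298.3  212.04] diff [2.29 1.4 ]
s5.png [296.  203.4] [11  6  8  9 17] [299.35 199.12] diff [ 3.4 -4.3]
```

Run:
```python
from fit import *
for f,th in(('side0.png',0),('s5.png',.436)):
    A=pts([.6437,.0667,-.0951+th]);c=(proj(P('side'),A['ringo'])+proj(P('side'),A['ringi']))/2
    g=255-cv2.cvtColor(cv2.imread('pics/'+f),cv2.COLOR_BGR2GRAY);x,y=int(c[0]),int(c[1])
    w=cv2.resize(g[y-16:y+17,x-16:x+17],None,fx=4,fy=4,interpolation=cv2.INTER_CUBIC).astype(np.float32)
    best=None
    for R in(6.3,6.6,6.9,7.2):
        k=np.full((85,85),-1,np.float32);yy,xx=np.mgrid[-42:43,-42:43];r=np.hypot(yy,xx)/4
        k=np.where(r<R+4,0,np.nan);k=np.where(abs(r-R*.75)<R*.25,1.,0).astype(np.float32)
        _,v,_,loc=cv2.minMaxLoc(cv2.matchTemplate(w,k,cv2.TM_CCOEFF_NORMED))
        p=(np.array(loc)+42.5)/4-.5+[x-16,y-16]
        if best is None or v>best[0]:best=(v,R,p)
    print(f,best[0],best[1],best[2].round(2),'diff',(best[2]-c).round(2))
```

```text
side0.png 0.596497118473053 7.2 [295.12 208.62] diff [-0.88 -2.02]
s5.png 0.6817964911460876 7.2 [294.62 201.38] diff [-1.33 -2.04]
```

The ring sits at the same offset from the model as at the start (-2.04 px against -2.02 px), so it is fully home.

```bash
python3 -c "
from h import *
print(robot.finish_job())"
```

```text
the job is handed in; nothing more can be done
None
```

I swung the blue arm to the notch at the red button and let the ring go. The last pictures show the pin fully home and the arm in line with the button, and I've handed the job in; no verdict came back.

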